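# Lower the blue-button earring stand by one hole

## Robot

A 6-joint arm with a two-finger parallel gripper is mounted at the origin on the work surface. World frame = base frame: x ahead of the robot, y to its left, z up, the work surface at z = 0. Lengths are in mm, angles in rad, forces in N, time in s.
With the tool pointing down it reaches from about 400 to 925 mm from the base axis. Payload 12.5 kg.
Tool frame: the origin (TCP) lies midway between the tips of the shut fingers; the grasp point (between the pads) lies 19 mm behind it; z points along the fingers, y is the line along which they close (so a half turn about z gives the same grasp; the last joint's range is limited). The gripper opens to 95 mm and grips with 3 to 60 N. Pads are 20 mm wide; open, the fingers measure 119 mm over their backs; the gripper's body (75 mm by 180 mm) begins 59 mm behind the grasp point.
Start: joints at [1.035, 0.491, 1.559, -0, 1.092, -0.106], TCP at [260.417, 568.181, 214.661] pointing down, gripper open.
Joint ranges: [-3.1, 3.1], [-0.84, 2.19], [0.05, 2.79], [-1.13, 4.28], [0.06, 2.93], [-2.69, 2.69]. Speed limits (rad/s): [2.22, 2.22, 2.79, 3.14, 3.14, 3.14].

## Interface

Orientations are given as [roll, pitch, yaw] about the fixed x, y, z axes, in that order (R = Rz(yaw) Ry(pitch) Rx(roll)).
In Python, from cell import state, read_camera, camera_info, env gives the robot as it stands.
- The arm moves only by the tool move_arm, never from a script. Its argument "commands" is a list of rows, each a list of 3 entries, a list of its own where there are three numbers: the shift along the world's x, y, z in cm, then the turn, a rotation vector about the world's x, y, z in degrees, then the opening, from 0 (shut) to 1 (fully open). A call has 1 to 10 rows; each row shifts and turns the commanded pose from where the row before left it; what a row does not reach is not made up. A row lasts 1/10 s, in which the tool goes at most 50 mm and 8.59 degrees, less where a joint would pass 70% of its speed; a pose out of reach is approached as far as the arm can. A call with a gripper value outside its range is refused whole. The fingers move at their own pace and stop on an object; the grip force is fixed at half the most. Time passes only in rows, so rows that do not move let the fingers close. It gives the time, the measured TCP pose, the force, the opening and the grip force at its end, in the units of the state.
- state(): the state, without advancing time (a new reading comes with each control period).
- read_camera(name): name is "side" or "top"; returns the picture (400x640x3 uint8, blue, green, red); there is no depth.
- camera_info(name): a dict with "K" (3x3 intrinsics, pixels), "cam_to_world" (4x4, takes a point from camera to world coordinates). Camera axes: x right, y down, z forward; pixel columns grow to the right and rows downward; lengths in mm; the calibration is good to about 2 mm. A picture is of the moment at which its call begins. camera_info takes no time and is no camera call.
- env.job_done(): hands the job in; it is judged then, once.
The state is a dict: "t": time; "joints": joint angles; "qvel": joint speeds; "tau": joint torques, N m; "eef_pos": TCP position; "tcp_rot": TCP orientation; "ft_force": force on the tool from outside, world axes, zero at the start; "moment": the same for the moment, N m; "opening": opening from 0.0 (shut) to 1.0 (fully open); "grip_force": force on a finger pad.
Only numpy, scipy, OpenCV 4.12 (cv2) and the standard library are available. Lean on these libraries where they do the work, as an engineer would, in place of code of your own. Each camera call takes 0.05 s, during which the arm holds its last target. There are 200 camera calls.

## Task

The steel earring stand with the blue button on top is too tall to go back into the mirror cabinet. Press its blue button down and let it up again so that the stand collapses by exactly one hole and clicks fast there, with the button popped back up. Leave the look-alike stand with the white button as it is.

Things in the scene. Friction and masses are not known exactly. Their poses are not given: they have to be found in the camera images.
- blue_top (a point): Centre of the top face of the round blue button (32 mm across) of the stand to lower, 224 mm above the vanity at the start; moves with button and post; z up. The button stands 20 mm out of a 36 mm collar amid a level crossbar, 12 mm thick, 148 mm long. Below: 22 mm inner post, 32 mm outer tube 118 mm high, 110 mm foot stuck fast to the vanity.
- blue_post (a joint): How far the blue-button stand's post has slid down, in m: 0 top hole (start), 0.035 next hole, 0.070 lowest. A side pin locks it. Once freed by the button it sinks by its own weight, about 35 mm/s (faster if pushed); with the button let go, the pin springs into the next hole and stops it. Holding the button down and following it for over 25 mm makes it miss that hole.
- blue_button (a joint): How far the blue button is pressed into its collar, in m: 0 up, 0.010 fully down; spring 1 N rising to 4 N, up to about 8 N when pressed fast. The pin lets go after 5 to 7 mm; the button then stays at about 0.0085 while the pin slides between holes, and pops back to 0 when the pin has snapped into a hole.
- white_post (a joint): Slide of the post of the other stand, alike in every size but with a white button, in m; 0 in its top hole, where it must stay. It stands 240 mm or more to the left or right of the blue-button stand.
Things that resemble listed ones, but are neither listed nor needed, are in the scene too. Leave any orange or purple look-alike of the part that bears blue_top alone.

How it is judged:
By the outcome, as a careful person would: the job done as asked, in the order asked, and still so for the second after the job is handed in, with the robot touching nothing.
It also fails if it takes over 27 s, if anything falls off the work surface, if the arm or the gripper's body presses on something with over 40 N, if the wrist force passes 120 N, or if a joint passes its speed limit or range.

## Working session

There is one attempt and no reset: what is moved stays moved. The work goes in short steps, Python scripts to look and compute and a tool call to move; the robot and the scene stay as the last step left them, time stands still between calls to the robot, and variables do not carry over. Pictures are saved under pics/ and viewed, at most 10 in all, crops included, and the job is handed in when it is done.

Besides the shell and the picture viewer there is one more tool, called after ">>>" as name(argument=value, ...) on one line, values as JSON. move_arm: Moves the arm, as the interface text tells. Its arguments: {"type":"object","properties":{"commands":{"type":"array"}},"required":["commands"]}

```bash
mkdir -p pics
cat > h.py <<'E'
import cv2,numpy as np
from cell import state,read_camera,camera_info,env
def ray(n,u,v):
    i=camera_info(n);K=np.array(i["K"]);T=np.array(i["cam_to_world"])
    d=T[:3,:3]@np.linalg.solve(K,[u,v,1]);return T[:3,3],d/np.linalg.norm(d)
def tri(a,b):
    (p,d),(q,e)=ray("side",*a),ray("top",*b)
    s=np.linalg.lstsq(np.c_[d,-e],q-p,rcond=None)[0]
    x,y=p+s[0]*d,q+s[1]*e;return (x+y)/2,np.linalg.norm(x-y)
def proj(n,P):
    i=camera_info(n);c=np.linalg.inv(np.array(i["cam_to_world"]))@np.r_[P,1];w=np.array(i["K"])@c[:3];return w[:2]/w[2]
E
python3 - <<'E'
from h import *
for n in("side","top"):
    cv2.imwrite(f"pics/{n}0.png",read_camera(n)); print(np.round(camera_info(n)["cam_to_world"],2))
s=state();print(s["t"],s["eef_pos"],s["ft_force"],s["opening"])
E
```

```text
[[ 9.8000e-01 -1.3000e-01  1.7000e-01  3.4905e+02]
 [-2.1000e-01 -5.1000e-01  8.3000e-01 -7.5461e+02]
 [-2.0000e-02 -8.5000e-01 -5.3000e-01  7.1265e+02]
 [ 0.0000e+00  0.0000e+00  0.0000e+00  1.0000e+00]]
[[-0.00000e+00 -1.00000e+00  7.00000e-02  4.03210e+02]
 [-1.00000e+00  0.00000e+00  0.00000e+00  9.57000e+01]
 [-0.00000e+00 -7.00000e-02 -1.00000e+00  1.61813e+03]
 [ 0.00000e+00  0.00000e+00  0.00000e+00  1.00000e+00]]
0.1 [260.28352247 567.96217255 214.12134576] [-0.46383671  0.08655394  0.10959027] 1.0039073169026331
```

View pics/side0.png

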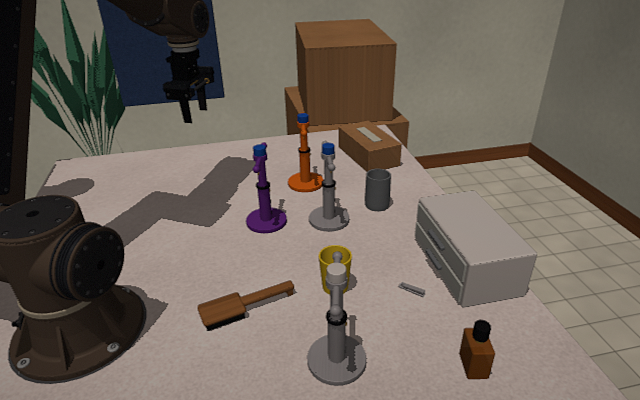

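View pics/top0.png

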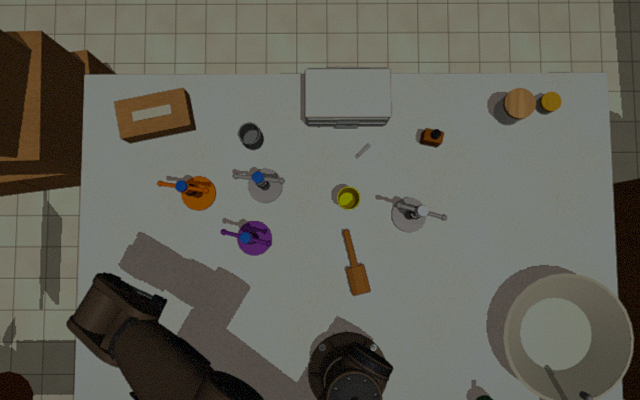

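Candidates (side / top pixels):
- Steel stand with blue button: (328,148) / (258,177). This fits the description.
- Orange look-alike: (303,118) / (181,186).
- Purple look-alike: (260,149) / (248,238).
- Steel stand with white button: (337,270) / (423,210).

I'll check the steel blue one in a close crop.

Run:
```python
from h import *
a=cv2.imread("pics/side0.png")[130:190,295:365];b=cv2.imread("pics/top0.png")[155:215,225:295]
f=lambda i:cv2.resize(i,None,fx=5.6,fy=5.6,interpolation=cv2.INTER_CUBIC)
cv2.imwrite("pics/crop.png",np.hstack([f(a),f(b)]))
```

```text
(no output)
```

View pics/crop.png

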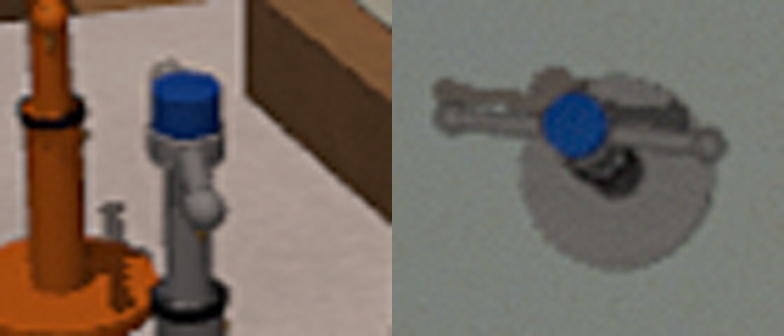

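The crop shows the steel stand with its blue button. The top-face centre is at about side (328.1,144.5) and top (257.6,177.0), and the crossbar runs roughly along y.

Run:
```python
from h import *
for n,a,b in(("blue",(328.1,144.5),(257.6,177.)),("orange",(303,116),(181,186)),("purple",(260,146),(248,238)),("white",(337,268),(423,210))):
    P,e=tri(a,b);print(n,P.round(1),e.round(1))
p,d=ray("top",257.6,177.);print("top ray at z=224",(p+d*(224-p[2])/d[2]).round(1))
p,d=ray("top",265,185);print("foot",(p+d*(5-p[2])/d[2]).round(1))
```

```text
blue [581.1 254.7 225.9] 4.3
orange [557.9 466.4 220.9] 5.2
purple [415.5 279.4 230.6] 7.5
white [ 488.8 -198.   225.3] 3.7
top ray at z=224 [579.3 255.3 224. ]
foot [581.2 256.6   5. ]
```

Blue button is at about (580, 255, 225), which matches the 224 mm given. It lies within reach, 633 mm from the base. The white stand is 460 mm away. Next I'll rise, shut the fingers and cross over above everything.

>>> move_arm(commands=[[[0,0,4],[0,0,0],0],[[0,0,4],[0,0,0],0],[[4,-3.9,0],[0,0,0],0],[[4,-3.9,0],[0,0,0],0],[[4,-3.9,0],[0,0,0],0],[[4,-3.9,0],[0,0,0],0],[[4,-3.9,0],[0,0,0],0],[[4,-3.9,0],[0,0,0],0],[[4,-3.9,0],[0,0,0],0],[[4,-3.9,0],[0,0,0],0]])

```text
t: 1.1
eef_pos: [547.9, 287.2, 294.5]
tcp_rot: [-3.141, -0.0, 2.712]
ft_force: [-0.3, 0.2, 0.2]
opening: 0.22
grip_force: 0.0
```

>>> move_arm(commands=[[[0,0,0],[0,0,0],0],[[0,0,0],[0,0,0],0],[[0,0,-2],[0,0,0],0],[[0,0,-2],[0,0,0],0],[[0,0,-1],[0,0,0],0],[[0,0,0],[0,0,0],0],[[0,0,0],[0,0,0],0]])

```text
t: 1.8
eef_pos: [546.6, 289.7, 245.3]
tcp_rot: [3.141, 0.0, 2.713]
ft_force: [-0.1, 0.2, 0.1]
opening: 0.007
grip_force: 0.0
```

Run:
```python
from h import *
a=read_camera("side")[110:190,285:375];b=read_camera("top")[140:220,215:305]
f=lambda i:cv2.resize(i,None,fx=4.4,fy=4.4,interpolation=cv2.INTER_CUBIC)
cv2.imwrite("pics/crop2.png",np.hstack([f(a),f(b)]))
s=state();print(s["t"],s["eef_pos"],s["ft_force"],s["opening"],proj("side",s["eef_pos"]))
```

```text
1.9 [546.93881508 289.41786596 245.70652175] [-0.41531342  0.0132344   0.53028736] 0.0031696494972480614 [310.49171299 133.02831708]
```

View pics/crop2.png

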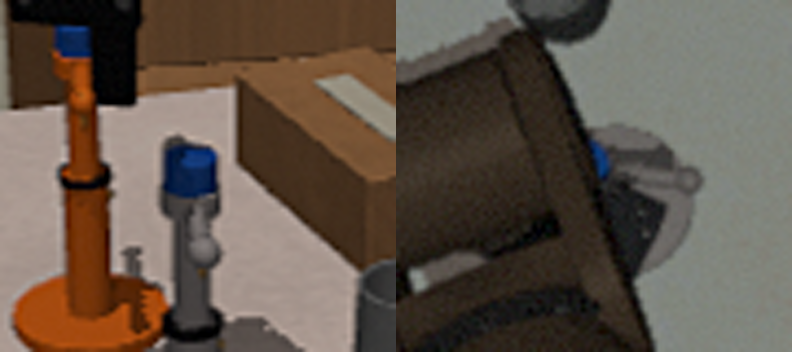

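The side view (left) shows the shut fingertips at about (312,134), within 1–2 px of the projected TCP (310.5,133), so the calibration holds. The button has not moved. Next I'll shift 33/−34 mm over it and come down slowly.

>>> move_arm(commands=[[[1.7,-1.7,0],[0,0,0],0],[[1.7,-1.7,0],[0,0,0],0],[[0,0,-0.8],[0,0,0],0],[[0,0,-0.6],[0,0,0],0],[[0,0,0],[0,0,0],0],[[0,0,0],[0,0,0],0]])

```text
t: 2.5
eef_pos: [580.3, 255.5, 230.8]
tcp_rot: [3.142, -0.0, 2.713]
ft_force: [0.5, -0.5, 1.1]
opening: 0.004
grip_force: 0.0
```

Run:
```python
from h import *
a=read_camera("side")[105:190,285:375]
cv2.imwrite("pics/crop3.png",cv2.resize(a,None,fx=6,fy=6,interpolation=cv2.INTER_CUBIC))
s=state();print(s["t"],s["eef_pos"],s["ft_force"],proj("side",s["eef_pos"]))
```

```text
2.55 [580.48170258 255.53004984 230.95959359] [-0.5811705  -0.08795835 -0.97679015] [326.86843305 142.60009239]
```

View pics/crop3.png

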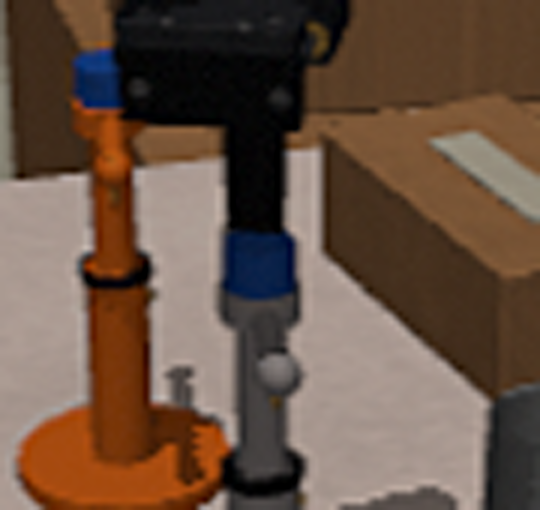

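The fingers are centred on the button to about 1 px, and the tip sits just above its top face. Now to find contact.

>>> move_arm(commands=[[[0,0,-0.4],[0,0,0],0],[[0,0,-0.3],[0,0,0],0],[[0,0,-0.2],[0,0,0],0],[[0,0,0],[0,0,0],0]])

```text
t: 2.95
eef_pos: [580.7, 255.1, 221.6]
tcp_rot: [3.141, -0.0, 2.712]
ft_force: [-0.9, 0.6, 0.6]
opening: 0.006
grip_force: 0.5
```

>>> move_arm(commands=[[[0,0,-0.3],[0,0,0],0],[[0,0,-0.3],[0,0,0],0],[[0,0,-0.3],[0,0,0],0],[[0,0,0],[0,0,0],0],[[0,0,1],[0,0,0],0],[[0,0,3],[0,0,0],0],[[0,0,3],[0,0,0],0],[[0,0,0],[0,0,0],0],[[0,0,0],[0,0,0],0],[[0,0,0],[0,0,0],0]])

```text
t: 3.95
eef_pos: [580.5, 254.8, 282.0]
tcp_rot: [-3.141, -0.001, 2.712]
ft_force: [-0.3, -0.0, 0.0]
opening: 0.005
grip_force: 0.0
```

>>> move_arm(commands=[[[0,0,0],[0,0,0],0],[[0,0,0],[0,0,0],0],[[0,0,0],[0,0,0],0],[[0,0,0],[0,0,0],0],[[0,0,0],[0,0,0],0],[[0,0,0],[0,0,0],0]])

```text
t: 4.55
eef_pos: [580.8, 254.9, 282.6]
tcp_rot: [3.142, -0.0, 2.712]
ft_force: [-1.2, 0.1, -0.0]
opening: 0.007
grip_force: 0.0
```

Run:
```python
from h import *
a=read_camera("side")[105:205,275:375]
cv2.imwrite("pics/crop4.png",cv2.resize(a,None,fx=6,fy=6,interpolation=cv2.INTER_CUBIC))
for z in(224,214,189,179,154):print(z,((proj("side",[580,255,z])-[275,105])*6).round())
```

```text
224 [311. 242.]
214 [311. 264.]
189 [312. 319.]
179 [312. 340.]
154 [312. 393.]
```

View pics/crop4.png

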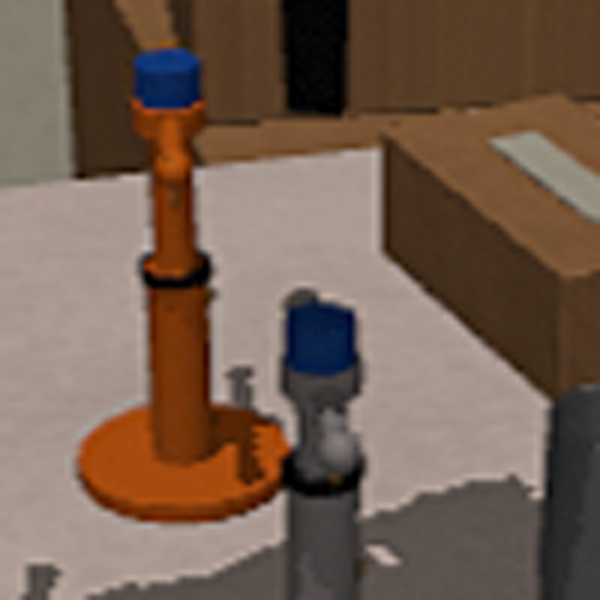

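The button's top face is now at crop (320,314), which matches the predicted (312,319) for z = 189, one hole down. The full button height shows, so it has popped up. I'll confirm it is still before handing in.

>>> move_arm(commands=[[[0,0,2],[0,0,0],0],[[0,0,0],[0,0,0],0],[[0,0,0],[0,0,0],0],[[0,0,0],[0,0,0],0],[[0,0,0],[0,0,0],0]])

```text
t: 5.1
eef_pos: [580.6, 254.9, 301.9]
tcp_rot: [-3.141, -0.001, 2.712]
ft_force: [0.3, -0.1, 0.2]
opening: 0.0
grip_force: 0.0
```

Run:
```python
from h import *
i=read_camera("side");cv2.imwrite("pics/side5.png",i)
o=cv2.imread("pics/crop4.png")
a=cv2.resize(i[105:205,275:375],None,fx=6,fy=6,interpolation=cv2.INTER_CUBIC)
def bl(c):
    m=(c[...,0].astype(int)-c[...,2]>50);m[:250]=0;y,x=np.where(m);return x.min(),x.max(),y.min(),y.max()
print(bl(o),bl(a))
s0=cv2.imread("pics/side0.png");print("white diff",cv2.absdiff(i,s0)[250:385,300:370].mean())
d=abs(np.subtract(bl(o),bl(a))).max()
if d<=4: print(env.job_done())
```

```text
(np.int64(290), np.int64(351), np.int64(307), np.int64(372)) (np.int64(290), np.int64(351), np.int64(307), np.int64(372))
white diff 0.812310405643739
the job is handed in; nothing more can be done
None
```

The blue-button stand dropped one hole (button top now at about 189 mm) and stayed still with its button popped back up; the white-button stand was not touched, and the job was handed in at about 5 s.

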